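# Tap a setting block true on a floating stage and clamp it

## Task

Tap the loose steel block gently from both sides, a little at either end, until its whole length lies centred on and in line with the scribed line of the spring-floated stage once you let go; push it only, never grip or lift it, and keep every touch on it under 8 N. Only then tip the upright hold-down arm over so that it comes down and rests on the block. Leave the other things on the table where they are.

Things in the scene. Friction and masses are not known exactly. Their poses are not given: they have to be found in the camera images.
- float_base: Aluminium base plate fixed to the table, 150 (x) x 270 (y) x 10 mm; its place and yaw vary. Origin on the table below the stage's rest centre; plate from y -127 to +143 mm. x: direction in which the stage floats; y: along the scribed line, towards the hold-down arm's hinge. Screw heads at its corners and small end blocks at x +-68, y +-56 mm rise no higher than 19 mm above the table.
- stage_mark (a point): Middle of the black scribed line on top of the stage, 26 mm above the table; y along the line. Stage: steel plate 100 (x) x 170 (y) x 10 mm, slides only along x on springs (0.4 N per mm, 12 mm either way) and returns when let go. A push on the block first carries stage and block together; the block slips on the stage only once the springs beat its friction, and on release both spring back.
- stage (a joint): How far the stage is displaced from its rest position along the base's x, in m (0 = middle, range -0.012 to 0.012).
- block: Loose steel block, 36 wide (x) x 110 long (y) x 30 mm high, with a slot 14 mm wide and 9 deep along its top; 0.64 to 0.96 kg. It lies flat on the stage, off the line and skewed by up to 15 degrees; pushed at one end it slips and turns at about 1.5 to 5 N. Origin: centre of its underside; z up, y along its length, its +y end towards the arm's hinge.
- block_left (a point): Middle of the block's +y end at its underside (55 mm from its origin), below the scribed line on the end face.
- block_right (a point): Middle of the block's -y end at its underside (55 mm from its origin), below the scribed line on the end face.
- holddown_arm (a joint): Hold-down arm's angle in rad: about 1.9 = standing, leaning back on its stop, 1.57 = upright, 0 = level with its pad resting on the block. Pushed past upright it sinks by itself through a damper (up to about 0.8 rad/s, some 3 s in all) and rests on the block with about 1 N; let go before that it falls back open.
- hd_hinge (a point): Hinge axis of the hold-down arm (axis along the base's x), 62 mm above the table and 115 mm from the base's origin along its +y. A bracket 36 mm wide and 64 mm high carries it.
- hd_tip (a point): Point inside the hold-down arm, 105 mm from the hinge, 9 mm short of its end, where the 25 mm rubber pad sits. The arm is a steel bar 18 wide (x), 10 thick, 114 mm long from the hinge; standing, its pad faces the block and its bare back faces away from it, towards the base's +y.
- sanding_block: Bystander: wooden sanding block 46 x 92 x 24 mm, origin at the centre of its underside.
- eraser: Bystander: eraser 20 x 43 x 12 mm, origin at the centre of its underside.
- paint_pot: Bystander: small paint pot with lid 38 x 40 x 34 mm, origin at the centre of its underside.
Mind the look-alikes: they are no part of the job. There is more than one size of the block; the job needs the larger.

How it is judged (in metres and radians):
On the way:
1. the block lies centred and in line on the stage (both ends within 2 mm of the line) and at rest, untouched, while the hold-down arm still stands up (x of block_left in the frame of stage_mark between -0.002 and 0.002 m and x of block_right in the frame of stage_mark between -0.002 and 0.002 m and contact force between each of the arm, the fingers and block below 0.05 N and linear speed of block below 0.01 m/s and value of joint holddown_arm above 1.6 rad), for 0.3 s.
At the end, for the whole second after the job is handed in: The block lies flat and still on the stage with the middles of both its ends within 2 mm of the scribed line, and the hold-down arm is down, its pad resting on the block (x of block_left in the frame of stage_mark between -0.002 and 0.002 m and x of block_right in the frame of stage_mark between -0.002 and 0.002 m and z of block in the frame of stage_mark below 0.003 m and contact force between holddown_arm and block above 0.2 N and value of joint holddown_arm between -0.06 and 0.06 rad and linear speed of block below 0.01 m/s); the robot touches nothing.
It fails at once if the block is touched by the robot with more than 8 N (struck or gripped) (contact force between any of the fingers, the arm and block above 8 N).
It fails at once if the block is lifted off the stage or tipped (z of block in the frame of stage_mark above 0.008 m or angle between block's own z axis and vertical above 0.12 rad).
It fails at once if a bystander is pushed out of place (distance of any of sanding_block, eraser, paint_pot from where it was at the start of the episode above 0.02 m).
It also fails if it takes over 69 s, if anything falls off the work surface, if the arm or the gripper's body presses on something with over 40 N, if the wrist force passes 120 N, or if a joint passes its speed limit or range.

## Robot

A 6-joint arm with a two-finger parallel gripper is mounted at the origin on the work surface; the furniture and walls round the work are solid. World frame = base frame: x ahead of the robot, y to its left, z up, the work surface at z = 0. Lengths are in m, angles in degrees, forces in N, time in s.
With the tool pointing down it reaches from about 0.35 to 0.775 m from the base axis. Payload 5.5 kg.
Tool frame: the origin (TCP) lies midway between the tips of the shut fingers; the grasp point (between the pads) lies 19 mm behind it; z points along the fingers, y is the line along which they close (so a half turn about z gives the same grasp; the last joint's range is limited). The gripper opens to 85 mm and grips with 20 to 120 N. Pads are 22 mm wide; open, the fingers measure 114 mm over their backs; the gripper's body (76 mm by 85 mm) begins 54 mm behind the grasp point. The pads swing forward as they close: fully open they stand 13 mm farther back than shut.
Start: joints at [57.09, 17.945, 2.641, 74.691, 0, 82.002], TCP at [0.242, 0.522, 0.231] pointing down, gripper open.
Joint ranges: [-158.12, 158.12], [-49.38, 96.58], [-58.88, 72.47], [-126.05, 133.96], [-84.25, 85.87], [-180, 180]. Speed limits (degrees/s): [147.25, 147.25, 180, 180, 180, 180].

## Interface

Orientations are given as [roll, pitch, yaw] about the fixed x, y, z axes, in that order (R = Rz(yaw) Ry(pitch) Rx(roll)).
In Python, from rig import state, camera, calibration, sign_off gives the robot as it stands.
- The arm moves only by the tool send_rows, never from a script. Its argument "targets" is a list of rows, each an object of numbers: "wx", "wy", "wz": the turn, a rotation vector about the tool's x, y, z as a fraction of full scale; "x", "y", "z": the shift along the tool's x, y, z as a fraction of full scale; "claw": the gripper command: -1 is fully open, 1 is shut, values between are in proportion. In form: [{"wx": .., "wy": .., "wz": .., "x": .., "y": .., "z": .., "claw": ..}, ...]. A call has 1 to 10 rows; each row is the pose to reach, as a shift and turn from the pose commanded when the call began, along the tool's axes at that moment; what a row does not reach only later rows make up. Full scale, the value 1, is 100 mm for a shift and 30 degrees for a turn. A row lasts 1/8 s, in which the tool goes at most 62.5 mm and 10.7 degrees, less where a joint would pass 70% of its speed; a pose out of reach is approached as far as the arm can. A call with a number of a shift or a turn outside -1 to 1 is refused whole. A call with a gripper value outside its range is refused whole. The fingers move at their own pace and stop on an object; the grip force is fixed at half the most. Time passes only in rows, so rows that repeat a pose let the fingers close. It gives the time, the measured TCP pose, the force, the opening and the grip force at its end, in the units of the state.
- state(): the state, without advancing time (a new reading comes with each control period).
- camera(name): name is "scene" or "top" or "wrist"; returns the picture (400x640x3 uint8, red, green, blue); there is no depth.
- calibration(name): a dict with "K" (3x3 intrinsics, pixels), "R" (3x3) and "t" (3): a world point X has camera coordinates R X + t. Camera axes: x right, y down, z forward; pixel columns grow to the right and rows downward; lengths in m; the calibration is good to about 2 mm. A picture is of the moment at which its call begins: read the wrist's pose just before it. calibration takes no time and is no camera call; for the wrist camera it gives the pose at the moment of the call.
- sign_off(): hands the job in; it is judged then, once.
The state is a dict: "t": time; "joints": joint angles; "joint_velocities": joint speeds; "effort": joint torques, N m; "tool_pos": TCP position; "tcp_rot": TCP orientation; "force": force on the tool from outside, world axes, zero at the start; "moment": the same for the moment, N m; "finger_gap": finger opening in m; "gripper_force": force on a finger pad.
Only numpy, scipy, OpenCV 4.12 (cv2) and the standard library are available. Lean on these libraries where they do the work, as an engineer would, in place of code of your own. Each camera call takes 0.05 s, during which the arm holds its last target. There are 200 camera calls.

## Working session

There is one attempt and no reset: what is moved stays moved. The work goes in short steps, Python scripts to look and compute and a tool call to move; the robot and the scene stay as the last step left them, time stands still between calls to the robot, and variables do not carry over. Pictures are saved under pics/ and viewed, at most 10 in all, crops included, and the job is handed in when it is done.

Besides the shell and the picture viewer there is one more tool, called in YAML: its name, and indented under it one key for each argument. send_rows: Moves the arm, as the interface text tells. Its arguments: {"type":"object","properties":{"targets":{"type":"array","items":{"type":"object","properties":{"wx":{"type":"number","minimum":-1,"maximum":1},"wy":{"type":"number","minimum":-1,"maximum":1},"wz":{"type":"number","minimum":-1,"maximum":1},"x":{"type":"number","minimum":-1,"maximum":1},"y":{"type":"number","minimum":-1,"maximum":1},"z":{"type":"number","minimum":-1,"maximum":1},"claw":{"type":"number"}}}}},"required":["targets"]}

```bash
mkdir -p pics; ls; python3 - <<'E'
from rig import *
import cv2,numpy as np
a=camera("top");b=camera("scene")
cv2.imwrite("pics/top.png",a[:,:,::-1]);cv2.imwrite("pics/scene.png",b[:,:,::-1])
print(state()); 
for n in("top","scene"):print(calibration(n))
E
```

```text
pics
{'t': 0.1, 'joints': array([5.70921083e+01, 1.79871179e+01, 2.58327842e+00, 7.46902928e+01,
       1.27073403e-03, 8.20018866e+01]), 'joint_velocities': array([ 0.07062966, -0.04252228,  0.05179002, -0.13887525,  0.06434925,
       -0.03587454]), 'effort': array([ 3.81222446e-03, -4.81725597e+01,  2.99244869e+01,  1.26621587e-02,
       -7.72029898e-05, -1.55300690e-06]), 'tool_pos': array([0.24193508, 0.52112502, 0.23049044]), 'tcp_rot': array([-1.79906960e+02, -1.43559662e-02,  1.55090209e+02]), 'force': array([0.09976201, 0.19462397, 0.04221765]), 'moment': array([0.04925135, 0.04152441, 0.00484713]), 'gripper_force': 0.0, 'finger_gap': 0.08521367507024774}
{'K': array([[398.49481498,   0.        , 314.42723999],
       [  0.        , 398.49481498, 200.21887881],
       [  0.        ,   0.        ,   1.        ]]), 'R': array([[ 0.00168353, -0.99974937, -0.02232424],
       [-0.98593669,  0.00207119, -0.16710644],
       [ 0.16711079,  0.02229162, -0.98568609]]), 't': array([-0.10958015,  0.47940114,  0.83110785])}
{'K': array([[415.3589674 ,   0.        , 319.28285719],
       [  0.        , 415.3589674 , 203.37773566],
       [  0.        ,   0.        ,   1.        ]]), 'R': array([[ 0.826684  , -0.56260647,  0.00821735],
       [-0.30797883, -0.46466446, -0.83020237],
       [ 0.47089554,  0.68378424, -0.55740156]]), 't': array([-0.46139323,  0.13861043,  0.83869276])}
```

View pics/top.png

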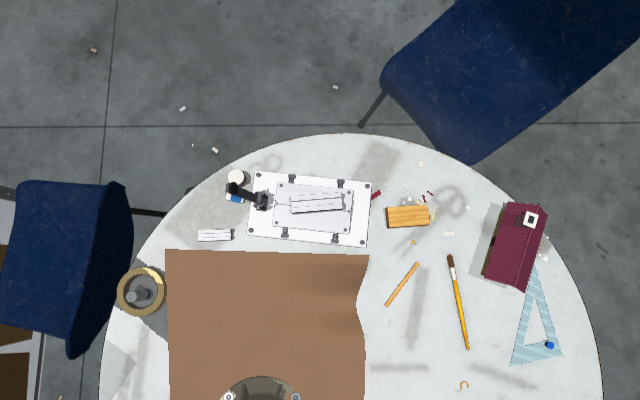

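View pics/scene.png

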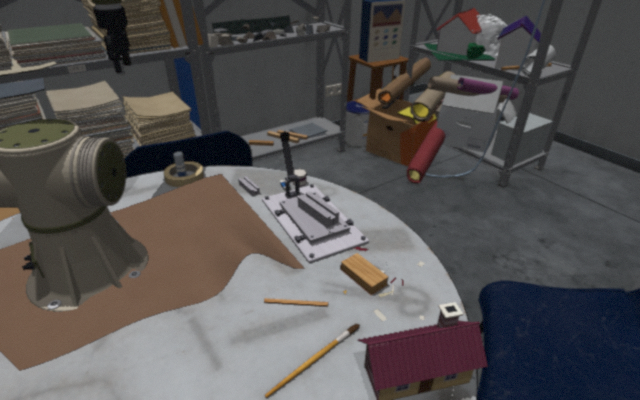

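```bash
cat > h.py <<'E'
from rig import *
import cv2,numpy as np
def proj(n,P,c=None):
    c=c or calibration(n); q=(c["R"]@np.atleast_2d(P).T).T+c["t"]; q=(c["K"]@q.T).T; return q[:,:2]/q[:,2:]
def ray(c,uv,z):
    uv=np.atleast_2d(uv).astype(float); d=np.c_[uv,np.ones(len(uv))]@np.linalg.inv(c["K"]).T@c["R"]; o=-c["R"].T@c["t"]
    return o+d*((z-o[2])/d[:,2])[:,None]
E
python3 - <<'E'
from h import *
a=cv2.imread("pics/top.png")
cv2.imwrite("pics/topc.png",cv2.resize(a[160:260,190:390],None,fx=4,fy=4,interpolation=cv2.INTER_CUBIC))
c=calibration("top")
print(ray(c,[[255,171],[371,184],[366,247],[247,238]],.01))
print(ray(c,[[261,200]],.064), ray(c,[[407,216],[237,177],[235,197]],.02))
w=calibration("wrist");print(w,-w["R"].T@w["t"])
E
```

```text
[[ 0.55259074  0.02746885  0.01      ]
 [ 0.52132617 -0.23719232  0.01      ]
 [ 0.37933437 -0.22306651  0.01      ]
 [ 0.39915523  0.04128077  0.01      ]]
[[0.47587134 0.00343624 0.064     ]] [[ 0.4468809  -0.31356914  0.02      ]
 [ 0.53632398  0.06624726  0.02      ]
 [ 0.49032635  0.06918102  0.02      ]]
{'K': array([[338.94990775,   0.        , 313.81954953],
       [  0.        , 338.94990775, 192.64505005],
       [  0.        ,   0.        ,   1.        ]]), 'R': array([[ 0.42184294,  0.906665  , -0.0026676 ],
       [ 0.86031355, -0.39934487,  0.31683477],
       [ 0.28619771, -0.13594948, -0.948477  ]]), 't': array([-0.57408709, -0.04184861,  0.3815878 ])} [0.16896796 0.5556693  0.37365491]
```

View pics/topc.png

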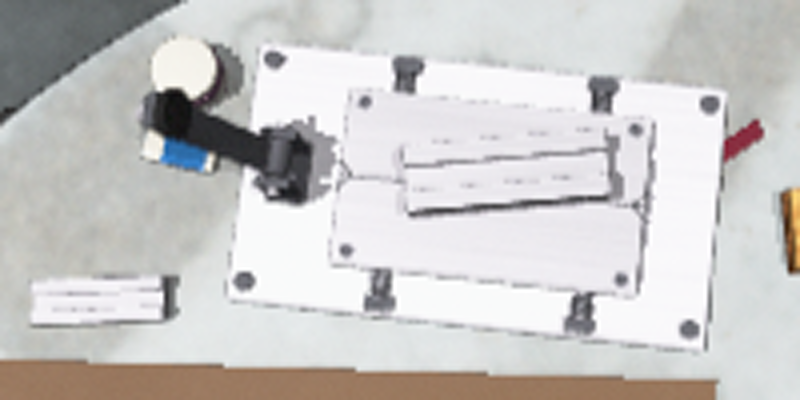

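The top crop shows two grooved blocks: one on the stage at crop (508,172), and a shorter one on the bare table at (100,302). The one on the stage is longer (about 205 px against 135 px), so it is the block for this job. The paint pot (185,72) and eraser (180,150) are beside the hold-down arm. The sanding block is further right.

```bash
python3 - <<'E'
import numpy as np
p=np.array([.242,.522]);q=np.array([.462,-.106]);yaw=155.09;n=7
for i in range(n):
    a=np.radians(yaw);d=(q-p)/n
    print(i,"x %.3f y %.3f"%(d@[np.cos(a),np.sin(a)]*10,d@[np.sin(a),-np.cos(a)]*10),"wz",-.9025 if i<4 else 0)
    if i<4:yaw+=27.075
E
```

```text
0 x -0.663 y -0.681 wz -0.9025
1 x -0.280 y -0.908 wz -0.9025
2 x 0.164 y -0.936 wz -0.9025
3 x 0.572 y -0.759 wz -0.9025
4 x 0.855 y -0.415 wz 0
5 x 0.855 y -0.415 wz 0
6 x 0.855 y -0.415 wz 0
```

send_rows:
  targets:
    - {"x": -0.663,"y": -0.681,"wz": -0.9025,"claw": -1}
    - {"x": -0.663,"y": -0.681,"wz": -0.9025,"claw": -1}
    - {"x": -0.663,"y": -0.681,"wz": -0.9025,"claw": -1}
    - {"x": -0.663,"y": -0.681,"wz": -0.9025,"claw": -1}

```text
$.targets[0]: bad value
```

send_rows:
  targets:
    - {"x": -0.28,"y": -0.908,"wz": -0.9025,"claw": -1}
    - {"x": -0.28,"y": -0.908,"wz": -0.9025,"claw": -1}
    - {"x": -0.28,"y": -0.908,"wz": -0.9025,"claw": -1}
    - {"x": -0.28,"y": -0.908,"wz": -0.9025,"claw": -1}

```text
$.targets[0]: bad value
```

send_rows:
  targets:
    - {"x": 0.164,"y": -0.936,"wz": -0.9025,"claw": -1}
    - {"x": 0.164,"y": -0.936,"wz": -0.9025,"claw": -1}
    - {"x": 0.164,"y": -0.936,"wz": -0.9025,"claw": -1}
    - {"x": 0.164,"y": -0.936,"wz": -0.9025,"claw": -1}

```text
$.targets[0]: bad value
```

send_rows:
  targets:
    - {"x": 0.572,"y": -0.759,"wz": -0.9025,"claw": -1}
    - {"x": 0.572,"y": -0.759,"wz": -0.9025,"claw": -1}
    - {"x": 0.572,"y": -0.759,"wz": -0.9025,"claw": -1}
    - {"x": 0.572,"y": -0.759,"wz": -0.9025,"claw": -1}

```text
$.targets[0]: bad value
```

send_rows:
  targets:
    - {"x": 0.855,"y": -0.415,"claw": -1}
    - {"x": 0.855,"y": -0.415,"claw": -1}
    - {"x": 0.855,"y": -0.415,"claw": -1}

```text
$.targets[0]: bad value
```

send_rows:
  targets:
    - {"x": 0.855,"y": -0.415,"claw": -1}
    - {"x": 0.855,"y": -0.415,"claw": -1}
    - {"x": 0.855,"y": -0.415,"claw": -1}

```text
$.targets[0]: bad value
```

send_rows:
  targets:
    - {"x": 0.855,"y": -0.415,"claw": -1}
    - {"x": 0.855,"y": -0.415,"z": 0.8,"claw": -1}
    - {"x": 0.855,"y": -0.415,"z": 0.8,"claw": -1}
    - {"x": 0.855,"y": -0.415,"z": 0.8,"claw": -1}

```text
$.targets[0]: bad value
```

```bash
python3 - <<'E'
from h import *
c=calibration("wrist");a=camera("wrist");s=state()
np.savez("w1.npz",a=a,**c)
cv2.imwrite("pics/w1.png",a[:,:,::-1]);print(s["t"],s["tool_pos"],s["tcp_rot"],s["force"],c["t"])
E
```

```text
0.15 [0.24200327 0.52118862 0.23061071] [-1.79922257e+02 -1.18004003e-02  1.55087255e+02] [ 0.01805368 -0.24121346 -0.49555493] [-0.57408709 -0.04184861  0.3815878 ]
```

View pics/w1.png

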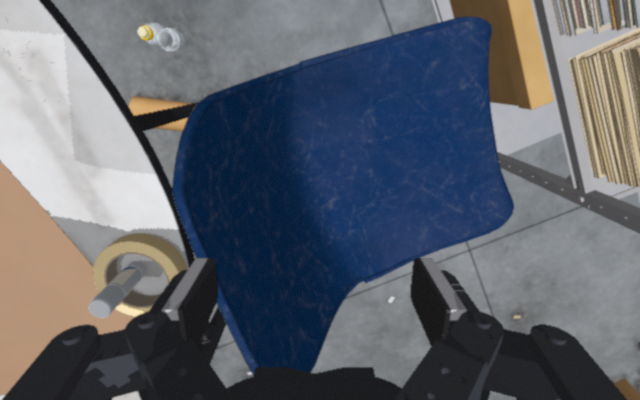

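That picture is still from the start pose and shows only the chair, because the rows were refused. Every field is probably required, so I'll try again with all of them.

send_rows:
  targets:
    - {"x": -0.663,"y": -0.681,"z": 0,"wx": 0,"wy": 0,"wz": -0.9025,"claw": -1}
    - {"x": -0.663,"y": -0.681,"z": 0,"wx": 0,"wy": 0,"wz": -0.9025,"claw": -1}
    - {"x": -0.663,"y": -0.681,"z": 0,"wx": 0,"wy": 0,"wz": -0.9025,"claw": -1}
    - {"x": -0.663,"y": -0.681,"z": 0,"wx": 0,"wy": 0,"wz": -0.9025,"claw": -1}

```text
t: 0.65
tool_pos: [0.2738, 0.4314, 0.2313]
tcp_rot: [180.0, -0.0, -177.9]
force: [0.1, 0.8, 1.0]
finger_gap: 0.0856
gripper_force: 0.0
```

send_rows:
  targets:
    - {"x": -0.28,"y": -0.908,"z": 0,"wx": 0,"wy": 0,"wz": -0.9025,"claw": -1}
    - {"x": -0.28,"y": -0.908,"z": 0,"wx": 0,"wy": 0,"wz": -0.9025,"claw": -1}
    - {"x": -0.28,"y": -0.908,"z": 0,"wx": 0,"wy": 0,"wz": -0.9025,"claw": -1}
    - {"x": -0.28,"y": -0.908,"z": 0,"wx": 0,"wy": 0,"wz": -0.9025,"claw": -1}

```text
t: 1.15
tool_pos: [0.3052, 0.3422, 0.2313]
tcp_rot: [180.0, 0.0, -150.9]
force: [-0.5, 0.0, -0.6]
finger_gap: 0.0854
gripper_force: 0.0
```

send_rows:
  targets:
    - {"x": 0.164,"y": -0.936,"z": 0,"wx": 0,"wy": 0,"wz": -0.9025,"claw": -1}
    - {"x": 0.164,"y": -0.936,"z": 0,"wx": 0,"wy": 0,"wz": -0.9025,"claw": -1}
    - {"x": 0.164,"y": -0.936,"z": 0,"wx": 0,"wy": 0,"wz": -0.9025,"claw": -1}
    - {"x": 0.164,"y": -0.936,"z": 0,"wx": 0,"wy": 0,"wz": -0.9025,"claw": -1}

```text
t: 1.65
tool_pos: [0.3367, 0.2527, 0.2313]
tcp_rot: [180.0, 0.0, -123.9]
force: [-0.6, -0.1, 0.1]
finger_gap: 0.0852
gripper_force: 0.0
```

send_rows:
  targets:
    - {"x": 0.572,"y": -0.759,"z": 0,"wx": 0,"wy": 0,"wz": -0.9025,"claw": -1}
    - {"x": 0.572,"y": -0.759,"z": 0,"wx": 0,"wy": 0,"wz": -0.9025,"claw": -1}
    - {"x": 0.572,"y": -0.759,"z": 0,"wx": 0,"wy": 0,"wz": -0.9025,"claw": -1}
    - {"x": 0.572,"y": -0.759,"z": 0,"wx": 0,"wy": 0,"wz": -0.9025,"claw": -1}

```text
t: 2.15
tool_pos: [0.3681, 0.1631, 0.2312]
tcp_rot: [180.0, 0.0, -96.9]
force: [0.8, -0.3, -0.5]
finger_gap: 0.0851
gripper_force: 0.0
```

send_rows:
  targets:
    - {"x": 0.855,"y": -0.415,"z": 0,"wx": 0,"wy": 0,"wz": 0,"claw": -1}
    - {"x": 0.855,"y": -0.415,"z": 0,"wx": 0,"wy": 0,"wz": 0,"claw": -1}
    - {"x": 0.855,"y": -0.415,"z": 0,"wx": 0,"wy": 0,"wz": 0,"claw": -1}

```text
t: 2.52
tool_pos: [0.4, 0.0727, 0.2312]
tcp_rot: [-180.0, 0.0, -97.0]
force: [-0.8, 1.1, -1.2]
finger_gap: 0.0855
gripper_force: 0.0
```

send_rows:
  targets:
    - {"x": 0.855,"y": -0.415,"z": 0,"wx": 0,"wy": 0,"wz": 0,"claw": -1}
    - {"x": 0.855,"y": -0.415,"z": 0,"wx": 0,"wy": 0,"wz": 0,"claw": -1}
    - {"x": 0.855,"y": -0.415,"z": 0,"wx": 0,"wy": 0,"wz": 0,"claw": -1}

```text
t: 2.9
tool_pos: [0.4313, -0.0167, 0.2311]
tcp_rot: [180.0, 0.0, -96.9]
force: [-0.4, 1.4, 0.7]
finger_gap: 0.0852
gripper_force: 0.0
```

send_rows:
  targets:
    - {"x": 0.855,"y": -0.415,"z": 0,"wx": 0,"wy": 0,"wz": 0,"claw": -1}
    - {"x": 0.855,"y": -0.415,"z": 0,"wx": 0,"wy": 0,"wz": 0,"claw": -1}
    - {"x": 0.855,"y": -0.415,"z": 0.8,"wx": 0,"wy": 0,"wz": 0,"claw": -1}
    - {"x": 0.855,"y": -0.415,"z": 0.8,"wx": 0,"wy": 0,"wz": 0,"claw": -1}
    - {"x": 0.855,"y": -0.415,"z": 0.8,"wx": 0,"wy": 0,"wz": 0,"claw": -1}
    - {"x": 0.855,"y": -0.415,"z": 0.8,"wx": 0,"wy": 0,"wz": 0,"claw": -1}

```text
t: 3.65
tool_pos: [0.4629, -0.1054, 0.1524]
tcp_rot: [-179.9, -0.0, -96.6]
force: [0.6, 0.2, 0.3]
finger_gap: 0.0858
gripper_force: 0.0
```

```bash
cat >> h.py <<'E'
def snap(k,view=False):
    c=calibration("wrist");a=camera("wrist");s=state();np.savez(k+".npz",a=a,**c)
    cv2.imwrite("pics/%s.png"%k,a[:,:,::-1]);print(s["t"],s["tool_pos"].round(4),s["tcp_rot"].round(2),s["force"].round(2),s["finger_gap"]);return a,c,s
E
python3 - <<'E'
from h import *
snap("w2")
E
```

```text
3.7 [ 0.4631 -0.1057  0.1527] [-1.7987e+02 -2.0000e-02 -9.6570e+01] [-0.81 -0.69 -0.83] 0.08520710131495808
```

View pics/w2.png

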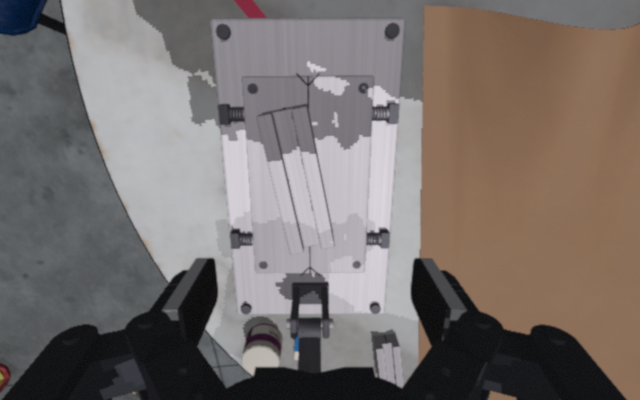

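The view shows the stage from the -y side, with the hinge at the bottom (310,320). The scribed line's V marks are at (308,80) and (310,270). The block's -y end is near (284,108) and its +y end near (315,248). I'll rectify this to measure it.

```bash
cat >> h.py <<'E'
B=np.array([.4622,-.1058]);YW=np.radians(-6.7)
ex=np.array([np.cos(YW),np.sin(YW)]);ey=np.array([-np.sin(YW),np.cos(YW)])
def b2w(x,y,z): return np.array([*(B+x*ex+y*ey),z])
def rect(a,c,z,s=4,X=(-.04,.04),Y=(-.095,.095)):
    # output: cols = base y from -95 to 95mm, rows = base x from +37.5 down to -37.5
    pts=[(X[1],Y[0]),(X[1],Y[1]),(X[0],Y[1]),(X[0],Y[0])]
    src=np.float32([proj("",b2w(x,y,z),c)[0] for x,y in pts]);W=(Y[1]-Y[0])*1000*s;H=(X[1]-X[0])*1000*s
    M=cv2.getPerspectiveTransform(src,np.float32([(0,0),(W,0),(W,H),(0,H)]))
    return cv2.warpPerspective(a,M,(int(round(W)),int(round(H))),flags=cv2.INTER_CUBIC)
def load(k):
    d=np.load(k+".npz");return d["a"],{n:d[n] for n in("K","R","t")}
E
python3 - <<'E'
from h import *
a,c=load("w2")
cv2.imwrite("pics/r2.png",np.vstack([rect(a,c,.026,X=(-.0375,.0375)),rect(a,c,.056,X=(-.0375,.0375))])[:,:,::-1])
E
```

```text
(no output)
```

View pics/r2.png

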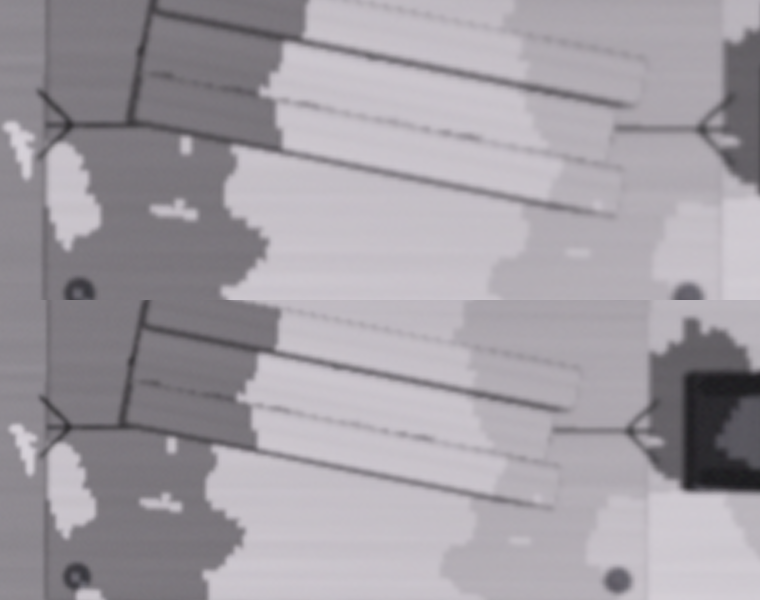

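The rectified image gives line rows of about 124 to 128, so the line sits about 6 mm +x of my first guess. The block is skewed about 10.7°, with its -y end about +17 mm off the line and its +y end about -3 mm. I'll write an automatic fit to track it.

```bash
cat >> h.py <<'E'
from scipy.optimize import minimize
from scipy.ndimage import map_coordinates
B=B+.006*ex+.0009*ey; YW=np.radians(-6.36); ex=np.array([np.cos(YW),np.sin(YW)]);ey=np.array([-np.sin(YW),np.cos(YW)])
def seg(x0,y0,x1,y1,n=60): return np.c_[np.linspace(x0,x1,n),np.linspace(y0,y1,n)]
ST=np.vstack([seg(0,-84,0,-66),seg(0,64,0,84),seg(-50,-85,50,-85,40),seg(-50,-80,-50,80,30),seg(50,-80,50,80,30)])
BL=np.vstack([seg(s,-55,s,55) for s in(-18,18,-7,7)]+[seg(-18,-55,18,-55,25),seg(-18,55,18,55,25)])
def fit(g,c,M,z,p0,rng):
    def f(p,g=g):
        th=np.radians(p[2]);q=np.c_[p[0]+M[:,0]*np.cos(th)-M[:,1]*np.sin(th),p[1]+M[:,0]*np.sin(th)+M[:,1]*np.cos(th)]/1000
        uv=proj("",np.c_[B+q[:,:1]*ex+q[:,1:]*ey,np.full(len(q),z)],c)
        return -map_coordinates(g,[uv[:,1],uv[:,0]],order=1).mean()
    g2=cv2.GaussianBlur(g,(0,0),1.5)
    best=min(((f([p0[0]+i,p0[1]+j,p0[2]+k],g2),i,j,k) for i in np.arange(-rng[0],rng[0]+.1,1) for j in np.arange(-rng[1],rng[1]+.1,1.) for k in np.arange(-rng[2],rng[2]+.1,.75)))
    p=np.array(p0,float)+best[1:]
    for gg in(g2,g): r=minimize(f,p,args=(gg,),method="Nelder-Mead",options=dict(initial_simplex=p+np.array([[0,0,0],[.8,0,0],[0,.8,0],[0,0,.6]])));p=r.x
    return p,-r.fun
def measure(a,c,pb,rb=(6,3,6),ps=(0,0,0),rs=(4,2,.75)):
    gr=cv2.cvtColor(a,cv2.COLOR_RGB2GRAY);g=cv2.morphologyEx(gr,cv2.MORPH_BLACKHAT,np.ones((5,5),np.uint8)).astype(np.float32)
    g=cv2.GaussianBlur(np.minimum(g,40),(0,0),.7)
    s,fs=fit(g,c,ST,.026,ps,rs);b,fb=fit(g,c,BL,.056,pb,rb)
    e=[]
    for sg in(1,-1):
        th=np.radians(b[2]);P=b[:2]+sg*55*np.array([-np.sin(th),np.cos(th)])
        t=np.radians(s[2]);e.append((P-s[:2])@[np.cos(t),np.sin(t)])
    print("stage",s.round(2),round(fs,1),"block",b.round(2),round(fb,1),"LEFT %.2f RIGHT %.2f mm"%tuple(e));return s,b,e
def tool(s):
    d=s["tool_pos"][:2]-B;return (d@ex*1000).round(1),(d@ey*1000).round(1)
E
python3 - <<'E'
from h import *
a,c=load("w2");measure(a,c,(7,-8,10.7))
print(tool(state()),state()["tool_pos"])
E
```

```text
stage [-0.42  0.66  0.12] 19.6 block [ 7.49 -8.36 10.98] 20.3 LEFT -2.47 RIGHT 18.25 mm
(np.float64(-5.1), np.float64(-0.7)) [ 0.46309814 -0.10571946  0.15271307]
```

send_rows:
  targets:
    - {"x": 0.49,"y": -0.08,"z": 0,"wx": 0,"wy": 0,"wz": 0,"claw": -1}
    - {"x": 0.49,"y": -0.08,"z": 0.5,"wx": 0,"wy": 0,"wz": 0,"claw": -1}
    - {"x": 0.49,"y": -0.08,"z": 0.9,"wx": 0,"wy": 0,"wz": 0,"claw": -1}
    - {"x": 0.49,"y": -0.08,"z": 0.9,"wx": 0,"wy": 0,"wz": 0,"claw": -1}

```text
t: 4.2
tool_pos: [0.4628, -0.1549, 0.06]
tcp_rot: [179.8, 0.1, -96.6]
force: [-0.6, -0.7, 0.4]
finger_gap: 0.0853
gripper_force: 0.0
```

send_rows:
  targets:
    - {"x": 0,"y": 0,"z": 0.2,"wx": 0,"wy": 0,"wz": 0,"claw": -1}
    - {"x": 0,"y": 0,"z": 0.41,"wx": 0,"wy": 0,"wz": 0,"claw": -1}
    - {"x": 0,"y": 0,"z": 0.41,"wx": 0,"wy": 0,"wz": 0,"claw": -1}

```text
t: 4.58
tool_pos: [0.465, -0.1559, 0.0215]
tcp_rot: [-180.0, -0.0, -96.6]
force: [-0.0, -0.0, 0.8]
finger_gap: 0.0855
gripper_force: 0.0
```

```bash
python3 - <<'E'
from h import *
a,c,s=snap("w3");print(tool(s));measure(a,c,(7.5,-8.4,11))
E
```

```text
4.625 [ 0.4655 -0.1562  0.022 ] [-1.799e+02 -3.000e-02 -9.660e+01] [0.74 0.15 0.38] 0.08515720656253896
(np.float64(2.8), np.float64(-50.6))
stage [-0.26 -0.73  0.11] 12.4 block [ 6.94 -8.63 11.23] 4.4 LEFT -3.42 RIGHT 17.79 mm
```

View pics/w3.png

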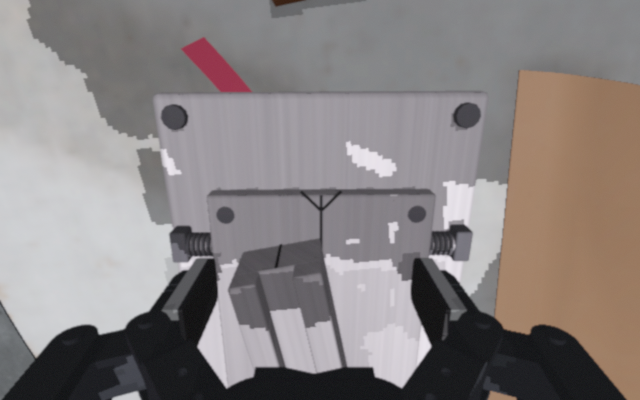

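The close view has the -y end of the block between the fingers: corner at about (232,290), end-face scribe at (280,250), line V at (321,200). I'll start a slow push at this end.

send_rows:
  targets:
    - {"x": 0,"y": 0.04,"z": 0,"wx": 0,"wy": 0,"wz": 0,"claw": -1}
    - {"x": 0,"y": 0.07,"z": 0,"wx": 0,"wy": 0,"wz": 0,"claw": -1}
    - {"x": 0,"y": 0.09,"z": 0,"wx": 0,"wy": 0,"wz": 0,"claw": -1}
    - {"x": 0,"y": 0.105,"z": 0,"wx": 0,"wy": 0,"wz": 0,"claw": -1}
    - {"x": 0,"y": 0.12,"z": 0,"wx": 0,"wy": 0,"wz": 0,"claw": -1}
    - {"x": 0,"y": 0.135,"z": 0,"wx": 0,"wy": 0,"wz": 0,"claw": -1}
    - {"x": 0,"y": 0.15,"z": 0,"wx": 0,"wy": 0,"wz": 0,"claw": -1}
    - {"x": 0,"y": 0.165,"z": 0,"wx": 0,"wy": 0,"wz": 0,"claw": -1}
    - {"x": 0,"y": 0.18,"z": 0,"wx": 0,"wy": 0,"wz": 0,"claw": -1}
    - {"x": 0,"y": 0.18,"z": 0,"wx": 0,"wy": 0,"wz": 0,"claw": -1}

```text
t: 5.88
tool_pos: [0.4469, -0.1541, 0.0205]
tcp_rot: [-179.9, -0.0, -96.6]
force: [3.8, -0.7, 1.7]
finger_gap: 0.0857
gripper_force: 1.6
```

```bash
cat >> h.py <<'E'
BN=np.vstack([seg(s,-55,s,-30) for s in(-18,18,-7,7)]+[seg(-18,-55,18,-55,50)])
def near(a,c,pb,rb=(5,2,5),rs=(12,1,0)):
    "close view at the -y end: stage x, and block's -y end relative to the line"
    gr=cv2.cvtColor(a,cv2.COLOR_RGB2GRAY);g=cv2.morphologyEx(gr,cv2.MORPH_BLACKHAT,np.ones((7,7),np.uint8)).astype(np.float32)
    g=cv2.GaussianBlur(np.minimum(g,40),(0,0),.7)
    M=np.vstack([seg(0,-84,0,-72),seg(-50,-85,50,-85,60),seg(-50,-84,-50,-70,20),seg(50,-84,50,-70,20)])
    s,fs=fit(g,c,M,.026,(0,-.7,.1),rs);b,fb=fit(g,c,BN,.056,pb,rb)
    th=np.radians(b[2]);print("stage",s.round(2),round(fs,1),"block",b.round(2),round(fb,1),"RIGHT %.2f"%(b[0]+55*np.sin(th)-s[0]))
E
python3 - <<'E'
from h import *
near(*load("w3"),(7,-8.6,11.2),(3,2,3),(4,1,0))
a,c,s=snap("w4");print(tool(s));near(a,c,(4,-8,7.5),(8,2,5))
E
```

```text
stage [-0.26 -0.89  0.11] 25.9 block [ 3.93 11.59 10.25] 19.7 RIGHT 13.98
5.925 [ 0.447  -0.1541  0.0205] [-1.7994e+02 -1.0000e-02 -9.6610e+01] [ 3.3  -0.76  0.41] 0.08539037476984039
(np.float64(-15.8), np.float64(-50.5))
stage [-7.48 -0.99 -0.28] 25.8 block [14.72 -6.74  7.61] 6.8 RIGHT 29.49
```

send_rows:
  targets:
    - {"x": 0,"y": 0.015,"z": 0,"wx": 0,"wy": 0,"wz": 0,"claw": -1}
    - {"x": 0,"y": 0.03,"z": 0,"wx": 0,"wy": 0,"wz": 0,"claw": -1}
    - {"x": 0,"y": 0.045,"z": 0,"wx": 0,"wy": 0,"wz": 0,"claw": -1}
    - {"x": 0,"y": 0.06,"z": 0,"wx": 0,"wy": 0,"wz": 0,"claw": -1}
    - {"x": 0,"y": 0.075,"z": 0,"wx": 0,"wy": 0,"wz": 0,"claw": -1}
    - {"x": 0,"y": 0.09,"z": 0,"wx": 0,"wy": 0,"wz": 0,"claw": -1}
    - {"x": 0,"y": 0.1,"z": 0,"wx": 0,"wy": 0,"wz": 0,"claw": -1}
    - {"x": 0,"y": 0.11,"z": 0,"wx": 0,"wy": 0,"wz": 0,"claw": -1}
    - {"x": 0,"y": 0.12,"z": 0,"wx": 0,"wy": 0,"wz": 0,"claw": -1}
    - {"x": 0,"y": 0.12,"z": 0,"wx": 0,"wy": 0,"wz": 0,"claw": -1}

```text
t: 7.18
tool_pos: [0.4348, -0.1532, 0.0205]
tcp_rot: [-180.0, -0.1, -96.7]
force: [3.2, -3.3, 0.8]
finger_gap: 0.085
gripper_force: 2.2
```

```bash
python3 - <<'E'
from h import *
a,c,s=snap("w5");print(tool(s));near(a,c,(4,-8,4),(2,1,2))
E
```

```text
7.225 [ 0.4349 -0.1532  0.0205] [-1.7995e+02 -7.0000e-02 -9.6650e+01] [ 3.69 -3.67  0.39] 0.08535978280110505
(np.float64(-27.9), np.float64(-51.0))
stage [-10.38  -1.08  -0.32] 25.8 block [ 7.26 -4.82  2.83] 8.4 RIGHT 20.36
```

send_rows:
  targets:
    - {"x": 0,"y": -0.03,"z": 0,"wx": 0,"wy": 0,"wz": 0,"claw": -1}
    - {"x": 0,"y": -0.06,"z": 0,"wx": 0,"wy": 0,"wz": 0,"claw": -1}
    - {"x": 0,"y": -0.09,"z": 0,"wx": 0,"wy": 0,"wz": 0,"claw": -1}
    - {"x": 0,"y": -0.12,"z": 0,"wx": 0,"wy": 0,"wz": 0,"claw": -1}
    - {"x": 0,"y": -0.2,"z": 0,"wx": 0,"wy": 0,"wz": 0,"claw": -1}
    - {"x": 0,"y": -0.2,"z": -0.5,"wx": 0,"wy": 0,"wz": 0,"claw": -1}
    - {"x": -0.5,"y": -0.2,"z": -1,"wx": 0,"wy": 0,"wz": 0,"claw": -1}
    - {"x": -0.5,"y": -0.2,"z": -1,"wx": 0,"wy": 0,"wz": 0,"claw": -1}
    - {"x": -0.5,"y": -0.2,"z": -1,"wx": 0,"wy": 0,"wz": 0,"claw": -1}

```text
t: 8.35
tool_pos: [0.4602, -0.1047, 0.1201]
tcp_rot: [180.0, -0.0, -96.5]
force: [-0.5, 0.1, -0.5]
finger_gap: 0.0851
gripper_force: 0.0
```

```bash
python3 - <<'E'
from h import *
a,c,s=snap("w6");print(tool(s));measure(a,c,(4,-8,5))
E
```

```text
8.4 [ 0.4596 -0.1049  0.1193] [ 1.7992e+02  1.0000e-02 -9.6580e+01] [ 1.   -0.88 -0.65] 0.08584342734822743
(np.float64(-8.6), np.float64(-0.3))
stage [-0.44  0.69  0.12] 20.8 block [ 3.35 -6.82  5.24] 16.1 LEFT -1.13 RIGHT 8.68 mm
```

send_rows:
  targets:
    - {"x": 0.505,"y": -0.06,"z": 0,"wx": 0,"wy": 0,"wz": 0,"claw": -1}
    - {"x": 0.505,"y": -0.06,"z": 0.4,"wx": 0,"wy": 0,"wz": 0,"claw": -1}
    - {"x": 0.505,"y": -0.06,"z": 0.8,"wx": 0,"wy": 0,"wz": 0,"claw": -1}
    - {"x": 0.505,"y": -0.06,"z": 0.985,"wx": 0,"wy": 0,"wz": 0,"claw": -1}
    - {"x": 0.505,"y": -0.06,"z": 0.985,"wx": 0,"wy": 0,"wz": 0,"claw": -1}

```text
t: 9.02
tool_pos: [0.4574, -0.1554, 0.0187]
tcp_rot: [179.6, 0.1, -96.7]
force: [0.3, -0.8, -0.1]
finger_gap: 0.0857
gripper_force: 0.0
```

send_rows:
  targets:
    - {"x": 0,"y": 0.06,"z": 0,"wx": 0,"wy": 0,"wz": 0,"claw": -1}
    - {"x": 0,"y": 0.11,"z": 0,"wx": 0,"wy": 0,"wz": 0,"claw": -1}
    - {"x": 0,"y": 0.13,"z": 0,"wx": 0,"wy": 0,"wz": 0,"claw": -1}
    - {"x": 0,"y": 0.145,"z": 0,"wx": 0,"wy": 0,"wz": 0,"claw": -1}
    - {"x": 0,"y": 0.16,"z": 0,"wx": 0,"wy": 0,"wz": 0,"claw": -1}
    - {"x": 0,"y": 0.175,"z": 0,"wx": 0,"wy": 0,"wz": 0,"claw": -1}
    - {"x": 0,"y": 0.19,"z": 0,"wx": 0,"wy": 0,"wz": 0,"claw": -1}
    - {"x": 0,"y": 0.205,"z": 0,"wx": 0,"wy": 0,"wz": 0,"claw": -1}
    - {"x": 0,"y": 0.22,"z": 0,"wx": 0,"wy": 0,"wz": 0,"claw": -1}
    - {"x": 0,"y": 0.235,"z": 0,"wx": 0,"wy": 0,"wz": 0,"claw": -1}

```text
t: 10.28
tool_pos: [0.4376, -0.1535, 0.022]
tcp_rot: [-179.9, -0.0, -96.6]
force: [4.1, 0.0, 1.6]
finger_gap: 0.0851
gripper_force: 1.7
```

send_rows:
  targets:
    - {"x": 0,"y": 0.015,"z": 0,"wx": 0,"wy": 0,"wz": 0,"claw": -1}
    - {"x": 0,"y": 0.03,"z": 0,"wx": 0,"wy": 0,"wz": 0,"claw": -1}
    - {"x": 0,"y": 0.045,"z": 0,"wx": 0,"wy": 0,"wz": 0,"claw": -1}
    - {"x": 0,"y": 0.06,"z": 0,"wx": 0,"wy": 0,"wz": 0,"claw": -1}
    - {"x": 0,"y": 0.075,"z": 0,"wx": 0,"wy": 0,"wz": 0,"claw": -1}
    - {"x": 0,"y": 0.085,"z": 0,"wx": 0,"wy": 0,"wz": 0,"claw": -1}
    - {"x": 0,"y": 0.085,"z": 0,"wx": 0,"wy": 0,"wz": 0,"claw": -1}

```text
t: 11.15
tool_pos: [0.429, -0.1531, 0.0221]
tcp_rot: [-179.9, -0.1, -96.6]
force: [4.1, -2.3, 2.1]
finger_gap: 0.0859
gripper_force: 2.4
```

```bash
python3 - <<'E'
from h import *
a,c,s=snap("w7");x=tool(s);print(x);near(a,c,(4,-8,4),(2,1,2))
E
```

```text
11.2 [ 0.429  -0.1531  0.0221] [-1.7993e+02 -8.0000e-02 -9.6650e+01] [ 4.28 -2.67  1.77] 0.08546418073940516
(np.float64(-33.7), np.float64(-51.5))
stage [-11.78  -0.96   0.11] 25.9 block [ 3.8  -3.91  1.07] 9.2 RIGHT 16.60
```

send_rows:
  targets:
    - {"x": 0,"y": 0.01,"z": 0,"wx": 0,"wy": 0,"wz": 0,"claw": -1}
    - {"x": 0,"y": 0.02,"z": 0,"wx": 0,"wy": 0,"wz": 0,"claw": -1}
    - {"x": 0,"y": 0.03,"z": 0,"wx": 0,"wy": 0,"wz": 0,"claw": -1}
    - {"x": 0,"y": 0.04,"z": 0,"wx": 0,"wy": 0,"wz": 0,"claw": -1}
    - {"x": 0,"y": 0.04,"z": 0,"wx": 0,"wy": 0,"wz": 0,"claw": -1}

```text
t: 11.82
tool_pos: [0.4251, -0.1527, 0.0221]
tcp_rot: [-179.9, -0.1, -96.7]
force: [5.1, -3.9, 3.2]
finger_gap: 0.0854
gripper_force: 2.4
```

```bash
python3 - <<'E'
from h import *
a,c,s=snap("w8");x=tool(s);print(x);near(a,c,(2,-5,0),(2,1,2))
E
```

```text
11.875 [ 0.4252 -0.1527  0.0221] [-1.7992e+02 -8.0000e-02 -9.6660e+01] [ 4.05 -2.63  1.79] 0.08530954037262961
(np.float64(-37.6), np.float64(-51.6))
stage [-11.8   -0.99   0.06] 25.9 block [ 2.56 -3.5  -1.91] 9.7 RIGHT 12.53
```

send_rows:
  targets:
    - {"x": 0,"y": -0.03,"z": 0,"wx": 0,"wy": 0,"wz": 0,"claw": -1}
    - {"x": 0,"y": -0.06,"z": 0,"wx": 0,"wy": 0,"wz": 0,"claw": -1}
    - {"x": 0,"y": -0.09,"z": 0,"wx": 0,"wy": 0,"wz": 0,"claw": -1}
    - {"x": 0,"y": -0.12,"z": 0,"wx": 0,"wy": 0,"wz": 0,"claw": -1}
    - {"x": 0,"y": -0.15,"z": 0,"wx": 0,"wy": 0,"wz": 0,"claw": -1}
    - {"x": 0,"y": -0.35,"z": 0,"wx": 0,"wy": 0,"wz": 0,"claw": -1}
    - {"x": 0,"y": -0.35,"z": -0.5,"wx": 0,"wy": 0,"wz": 0,"claw": -1}
    - {"x": -0.5,"y": -0.35,"z": -1,"wx": 0,"wy": 0,"wz": 0,"claw": -1}
    - {"x": -0.5,"y": -0.35,"z": -1,"wx": 0,"wy": 0,"wz": 0,"claw": -1}
    - {"x": -0.5,"y": -0.35,"z": -1,"wx": 0,"wy": 0,"wz": 0,"claw": -1}

```text
t: 13.12
tool_pos: [0.4646, -0.1057, 0.1214]
tcp_rot: [180.0, -0.0, -96.5]
force: [-0.2, -0.5, 0.1]
finger_gap: 0.0852
gripper_force: 0.0
```

```bash
python3 - <<'E'
from h import *
a,c,s=snap("w9");print(tool(s));measure(a,c,(1,-6,1))
E
```

```text
13.175 [ 0.4642 -0.1059  0.1207] [ 1.7989e+02  2.0000e-02 -9.6580e+01] [-0.17 -0.39 -0.56] 0.08565574654152948
(np.float64(-4.0), np.float64(-0.8))
stage [-0.08  0.68  0.12] 21.4 block [ 0.22 -5.57 -0.56] 16.8 LEFT 0.94 RIGHT -0.37 mm
```

```bash
python3 - <<'E'
from h import *
a,c=load("w9")
o=np.vstack([rect(a,c,.026,X=(-.0375,.0375)),rect(a,c,.056,X=(-.0375,.0375))])[:,:,::-1].copy()
for y in(150,450): cv2.line(o,(0,y),(25,y),(0,0,255),1);cv2.line(o,(735,y),(760,y),(0,0,255),1)
cv2.imwrite("pics/r9.png",o)
# the same fits from the earlier high view, for the top-plane offset check
for b in((.2,-5.6,-.6),(1,-6,1)): measure(a,c,b,(2,2,2.25))
E
```

```text
stage [-0.08  0.68  0.12] 21.4 block [ 0.22 -5.57 -0.56] 16.8 LEFT 0.94 RIGHT -0.37 mm
stage [-0.08  0.68  0.12] 21.4 block [ 0.22 -5.57 -0.56] 16.8 LEFT 0.94 RIGHT -0.37 mm
```

View pics/r9.png

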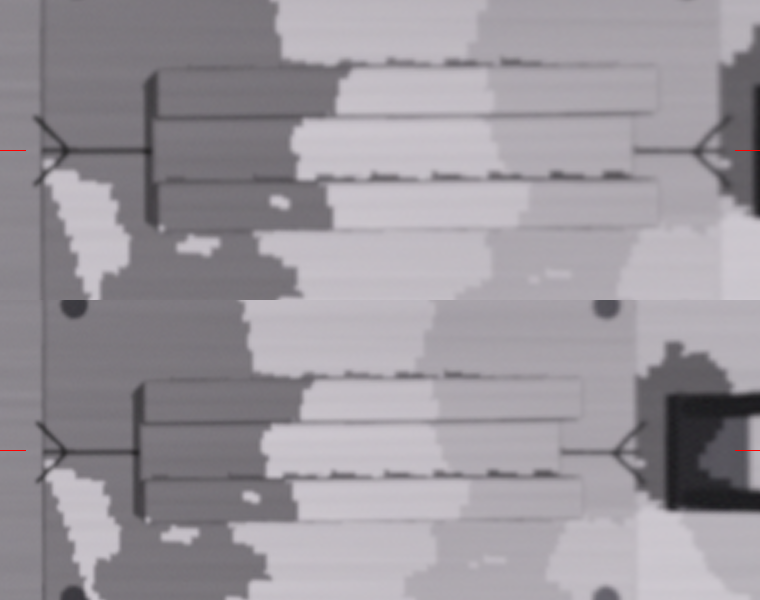

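The lower half shows the block's top mid-rows at 450 (-y end) and 447 (+y end), with the line at 451. Both ends are therefore about 0 to +1 mm off. I'll check the underside at the -y end face numerically, from here and from the earlier close view.

```bash
python3 - <<'E'
from h import *
for k,X,Y in(("w9",(-.025,.025),(-.066,-.056)),("w8",(-.037,.013),(-.070,-.054))):
    a,c=load(k);r=rect(cv2.cvtColor(a,cv2.COLOR_RGB2GRAY),c,.026,4,X,Y)
    o=cv2.resize(r.T,None,fx=1,fy=1);print(k)
    # each line: base y; values every 1 mm of base x from X1 down
    for j in range(2,o.shape[0],4): print(round(Y[0]*1000+j/4,1),o[j,::4].tolist())
    # line column
    q=rect(cv2.cvtColor(a,cv2.COLOR_RGB2GRAY),c,.026,4,X,(-.082,-.072)).mean(1);m=np.argsort(q)[:6];print("line x",(X[1]*1000-m/4).round(2))
E
```

```text
w9
-65.5 [122, 122, 121, 123, 123, 125, 124, 123, 121, 121, 119, 121, 122, 120, 119, 119, 120, 123, 122, 121, 122, 121, 121, 122, 109, 77, 101, 121, 121, 122, 120, 121, 121, 122, 121, 121, 120, 123, 148, 155, 146, 130, 126, 136, 179, 191, 191, 192, 194, 196]
-64.5 [123, 121, 121, 122, 123, 124, 125, 123, 122, 120, 119, 122, 121, 121, 119, 118, 122, 123, 124, 122, 121, 121, 122, 121, 109, 76, 101, 121, 122, 121, 121, 122, 121, 121, 121, 120, 119, 119, 119, 120, 119, 117, 119, 125, 160, 172, 184, 192, 195, 195]
-63.5 [122, 123, 122, 121, 123, 125, 125, 124, 121, 120, 119, 121, 122, 119, 117, 119, 121, 123, 122, 122, 120, 121, 121, 122, 108, 78, 101, 122, 122, 121, 121, 121, 121, 122, 120, 120, 120, 119, 119, 119, 119, 118, 118, 121, 125, 129, 169, 189, 189, 189]
-62.5 [122, 122, 121, 122, 123, 124, 125, 123, 121, 119, 119, 120, 122, 119, 120, 118, 122, 122, 123, 122, 120, 120, 120, 121, 109, 75, 101, 122, 123, 121, 120, 122, 122, 122, 121, 120, 119, 119, 119, 118, 118, 119, 118, 120, 119, 118, 135, 154, 143, 139]
-61.5 [122, 122, 120, 121, 122, 123, 124, 123, 121, 120, 119, 121, 121, 1
[... 4702 characters left out ...]
]
-56.5 [106, 106, 104, 105, 107, 107, 98, 85, 83, 84, 83, 82, 82, 82, 81, 80, 79, 80, 83, 84, 83, 83, 82, 81, 36, 62, 82, 81, 82, 82, 82, 80, 80, 81, 83, 82, 84, 83, 83, 84, 82, 82, 82, 109, 132, 130, 129, 131, 133, 133]
-55.5 [96, 88, 82, 89, 105, 104, 85, 85, 85, 83, 84, 83, 82, 81, 81, 80, 80, 81, 81, 82, 81, 83, 83, 67, 31, 76, 84, 82, 82, 82, 81, 80, 81, 81, 83, 81, 82, 82, 83, 84, 85, 83, 81, 94, 122, 130, 129, 131, 134, 132]
-54.5 [71, 33, 28, 38, 93, 92, 82, 82, 85, 84, 85, 83, 83, 83, 81, 81, 79, 81, 80, 81, 83, 83, 82, 52, 43, 82, 83, 84, 83, 82, 83, 82, 82, 81, 81, 81, 83, 83, 84, 83, 83, 84, 80, 88, 109, 129, 129, 130, 132, 133]
line x [-11.75 -12.   -11.5  -12.25 -11.25 -12.5 ]
```

On the underside, the end-face scribe meets the stage line at the -y end (0 ± 0.3 mm). The +y end is about +0.9 mm, so both are inside 2 mm with the block untouched. Next I'll shut the fingers, go over the hold-down arm and push on its back.

send_rows:
  targets:
    - {"x": 0,"y": 0,"z": -0.5,"wx": 0,"wy": 0,"wz": 0,"claw": -1}
    - {"x": 0,"y": -0.04,"z": -1,"wx": 0,"wy": 0,"wz": 0,"claw": 1}
    - {"x": 0,"y": -0.04,"z": -1,"wx": 0,"wy": 0,"wz": 0,"claw": 1}
    - {"x": 0,"y": -0.04,"z": -1,"wx": 0,"wy": 0,"wz": 0,"claw": 1}
    - {"x": 0,"y": -0.04,"z": -1,"wx": 0,"wy": 0,"wz": 0,"claw": 1}

```text
t: 13.8
tool_pos: [0.4678, -0.1065, 0.2196]
tcp_rot: [179.8, 0.1, -96.6]
force: [-0.6, -0.5, 0.5]
finger_gap: 0.0123
gripper_force: 0.0
```

send_rows:
  targets:
    - {"x": -0.4,"y": 0,"z": 0,"wx": 0,"wy": 0,"wz": 0,"claw": 1}
    - {"x": -0.8,"y": 0,"z": 0,"wx": 0,"wy": 0,"wz": 0,"claw": 1}
    - {"x": -1,"y": 0,"z": 0,"wx": 0,"wy": 0,"wz": 0,"claw": 1}
    - {"x": -1,"y": 0,"z": 0,"wx": 0,"wy": 0,"wz": 0,"claw": 1}

```text
t: 14.3
tool_pos: [0.4797, -0.0061, 0.2204]
tcp_rot: [179.8, 0.0, -96.5]
force: [1.0, -0.5, -0.1]
finger_gap: 0.0001
gripper_force: 0.0
```

send_rows:
  targets:
    - {"x": -0.4,"y": 0,"z": 0,"wx": 0,"wy": 0,"wz": 0,"claw": 1}
    - {"x": -0.86,"y": 0,"z": 0,"wx": 0,"wy": 0,"wz": 0,"claw": 1}
    - {"x": -0.86,"y": 0,"z": 0,"wx": 0,"wy": 0,"wz": 0,"claw": 1}
    - {"x": -0.86,"y": 0,"z": 0,"wx": 0,"wy": 0,"wz": 0,"claw": 1}

```text
t: 14.8
tool_pos: [0.4901, 0.0773, 0.2211]
tcp_rot: [179.9, -0.0, -96.6]
force: [0.2, -0.8, -0.4]
finger_gap: 0.0001
gripper_force: 0.0
```

```bash
python3 - <<'E'
from h import *
s=state();print(s["t"],tool(s),s["tool_pos"],s["finger_gap"],s["force"])
a=camera("top")
c=calibration("top");print(proj("top",b2w(0,.149,.161)),proj("top",b2w(0,.115,.062)))
cv2.imwrite("pics/top2.png",cv2.resize(a[130:270,170:390],None,fx=3.6,fy=3.6,interpolation=cv2.INTER_CUBIC)[:,:,::-1])
E
```

```text
14.8 (np.float64(1.5), np.float64(184.2)) [0.49012476 0.07732091 0.22109863] 7.067288698057131e-05 [ 0.24651076 -0.7685233  -0.35823357]
[[232.64143631 186.81875115]] [[258.75107124 197.79196722]]
```

View pics/top2.png

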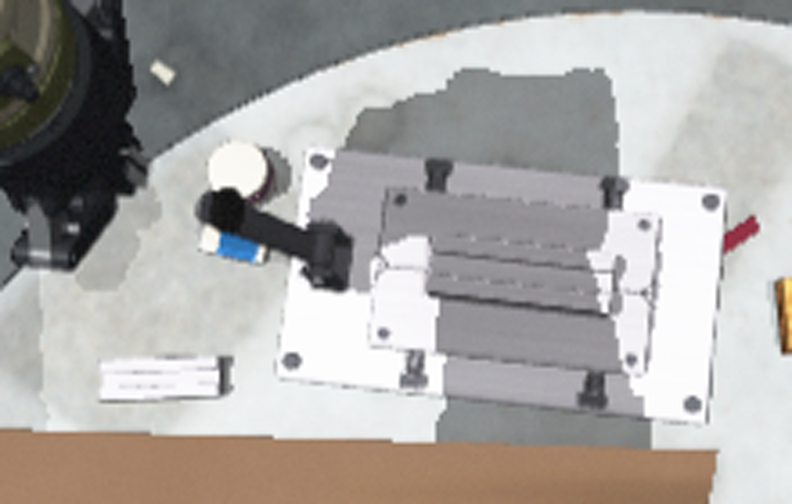

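The top view shows the block lying along the scribed line. The hold-down arm's tip is at crop (222,208), where I predicted, and the fingers are clear behind it. Lower, then push slowly towards -y.

send_rows:
  targets:
    - {"x": 0,"y": 0.015,"z": 0.4,"wx": 0,"wy": 0,"wz": 0,"claw": 1}
    - {"x": 0,"y": 0.015,"z": 0.85,"wx": 0,"wy": 0,"wz": 0,"claw": 1}
    - {"x": 0,"y": 0.015,"z": 0.85,"wx": 0,"wy": 0,"wz": 0,"claw": 1}

```text
t: 15.22
tool_pos: [0.4859, 0.077, 0.1338]
tcp_rot: [179.6, -0.1, -96.7]
force: [-0.2, 0.2, 0.9]
finger_gap: -0.0001
gripper_force: 0.0
```

send_rows:
  targets:
    - {"x": 0.06,"y": 0,"z": 0,"wx": 0,"wy": 0,"wz": 0,"claw": 1}
    - {"x": 0.12,"y": 0,"z": 0,"wx": 0,"wy": 0,"wz": 0,"claw": 1}
    - {"x": 0.17,"y": 0,"z": 0,"wx": 0,"wy": 0,"wz": 0,"claw": 1}
    - {"x": 0.21,"y": 0,"z": 0,"wx": 0,"wy": 0,"wz": 0,"claw": 1}
    - {"x": 0.25,"y": 0,"z": 0,"wx": 0,"wy": 0,"wz": 0,"claw": 1}
    - {"x": 0.29,"y": 0,"z": 0,"wx": 0,"wy": 0,"wz": 0,"claw": 1}
    - {"x": 0.33,"y": 0,"z": 0,"wx": 0,"wy": 0,"wz": 0,"claw": 1}
    - {"x": 0.37,"y": 0,"z": 0,"wx": 0,"wy": 0,"wz": 0,"claw": 1}
    - {"x": 0.41,"y": 0,"z": 0,"wx": 0,"wy": 0,"wz": 0,"claw": 1}
    - {"x": 0.45,"y": 0,"z": 0,"wx": 0,"wy": 0,"wz": 0,"claw": 1}

```text
t: 16.48
tool_pos: [0.4837, 0.0333, 0.1367]
tcp_rot: [180.0, 0.0, -96.6]
force: [0.1, 1.2, 0.1]
finger_gap: 0.0
gripper_force: 0.4
```

send_rows:
  targets:
    - {"x": 0.04,"y": 0,"z": 0,"wx": 0,"wy": 0,"wz": 0,"claw": 1}
    - {"x": 0.08,"y": 0,"z": 0,"wx": 0,"wy": 0,"wz": 0,"claw": 1}
    - {"x": 0.12,"y": 0,"z": 0,"wx": 0,"wy": 0,"wz": 0,"claw": 1}
    - {"x": 0.16,"y": 0,"z": 0,"wx": 0,"wy": 0,"wz": 0,"claw": 1}
    - {"x": 0.2,"y": 0,"z": 0,"wx": 0,"wy": 0,"wz": 0,"claw": 1}
    - {"x": 0.24,"y": 0,"z": 0,"wx": 0,"wy": 0,"wz": 0,"claw": 1}
    - {"x": 0.28,"y": 0,"z": 0,"wx": 0,"wy": 0,"wz": 0,"claw": 1}
    - {"x": 0.28,"y": 0,"z": 0,"wx": 0,"wy": 0,"wz": 0,"claw": 1}

```text
t: 17.48
tool_pos: [0.4805, 0.0054, 0.1368]
tcp_rot: [180.0, -0.0, -96.6]
force: [0.5, 0.4, 0.2]
finger_gap: -0.0004
gripper_force: 0.0
```

send_rows:
  targets:
    - {"x": -0.2,"y": 0,"z": 0,"wx": 0,"wy": 0,"wz": 0,"claw": 1}
    - {"x": -0.2,"y": 0,"z": -0.5,"wx": 0,"wy": 0,"wz": 0,"claw": 1}
    - {"x": -0.2,"y": 0,"z": -1,"wx": 0,"wy": 0,"wz": 0,"claw": 1}
    - {"x": -1,"y": 0,"z": -1,"wx": 0,"wy": 0,"wz": 0,"claw": 1}
    - {"x": -1,"y": 0,"z": -1,"wx": 0,"wy": 0,"wz": 0,"claw": 1}
    - {"x": -1,"y": 0,"z": -1,"wx": 0,"wy": 0,"wz": 0,"claw": 1}
    - {"x": -1,"y": 0,"z": -1,"wx": 0,"wy": 0,"wz": 0,"claw": 1}
    - {"x": -1,"y": 0,"z": -1,"wx": 0,"wy": 0,"wz": 0,"claw": 1}
    - {"x": -1,"y": 0,"z": -1,"wx": 0,"wy": 0,"wz": 0,"claw": 1}
    - {"x": -1,"y": 0,"z": -1,"wx": 0,"wy": 0,"wz": 0,"claw": 1}

```text
t: 18.73
tool_pos: [0.4921, 0.1046, 0.2368]
tcp_rot: [180.0, 0.0, -96.7]
force: [0.3, -0.0, 0.2]
finger_gap: 0.0001
gripper_force: 0.0
```

send_rows:
  targets:
    - {"x": 0,"y": 0,"z": 0,"wx": 0,"wy": 0,"wz": 0,"claw": 1}
    - {"x": 0,"y": 0,"z": 0,"wx": 0,"wy": 0,"wz": 0,"claw": 1}
    - {"x": 0,"y": 0,"z": 0,"wx": 0,"wy": 0,"wz": 0,"claw": 1}
    - {"x": 0,"y": 0,"z": 0,"wx": 0,"wy": 0,"wz": 0,"claw": 1}
    - {"x": 0,"y": 0,"z": 0,"wx": 0,"wy": 0,"wz": 0,"claw": 1}
    - {"x": 0,"y": 0,"z": 0,"wx": 0,"wy": 0,"wz": 0,"claw": 1}
    - {"x": 0,"y": 0,"z": 0,"wx": 0,"wy": 0,"wz": 0,"claw": 1}
    - {"x": 0,"y": 0,"z": 0,"wx": 0,"wy": 0,"wz": 0,"claw": 1}
    - {"x": 0,"y": 0,"z": 0,"wx": 0,"wy": 0,"wz": 0,"claw": 1}
    - {"x": 0,"y": 0,"z": 0,"wx": 0,"wy": 0,"wz": 0,"claw": 1}

```text
t: 19.98
tool_pos: [0.4921, 0.1051, 0.2368]
tcp_rot: [-180.0, 0.0, -96.6]
force: [0.0, 0.5, -0.3]
finger_gap: 0.0
gripper_force: 0.0
```

send_rows:
  targets:
    - {"x": 0,"y": 0,"z": 0,"wx": 0,"wy": 0,"wz": 0,"claw": 1}
    - {"x": 0,"y": 0,"z": 0,"wx": 0,"wy": 0,"wz": 0,"claw": 1}
    - {"x": 0,"y": 0,"z": 0,"wx": 0,"wy": 0,"wz": 0,"claw": 1}
    - {"x": 0,"y": 0,"z": 0,"wx": 0,"wy": 0,"wz": 0,"claw": 1}
    - {"x": 0,"y": 0,"z": 0,"wx": 0,"wy": 0,"wz": 0,"claw": 1}
    - {"x": 0,"y": 0,"z": 0,"wx": 0,"wy": 0,"wz": 0,"claw": 1}
    - {"x": 0,"y": 0,"z": 0,"wx": 0,"wy": 0,"wz": 0,"claw": 1}
    - {"x": 0,"y": 0,"z": 0,"wx": 0,"wy": 0,"wz": 0,"claw": 1}
    - {"x": 0,"y": 0,"z": 0,"wx": 0,"wy": 0,"wz": 0,"claw": 1}
    - {"x": 0,"y": 0,"z": 0,"wx": 0,"wy": 0,"wz": 0,"claw": 1}

```text
t: 21.22
tool_pos: [0.4921, 0.1051, 0.2368]
tcp_rot: [-180.0, 0.0, -96.6]
force: [-0.1, 0.7, -0.2]
finger_gap: 0.0
gripper_force: 0.0
```

```bash
python3 - <<'E'
from h import *
s=state();print(s["t"],tool(s),s["tool_pos"],s["force"])
a=camera("top")[140:260,200:390];b=camera("scene")[150:280,230:430]
f=lambda i,w:cv2.resize(i,(w,int(i.shape[0]*w/i.shape[1])),interpolation=cv2.INTER_CUBIC)
o=np.vstack([f(a,460),f(b,460)]);print(o.shape)
cv2.imwrite("pics/fin.png",o[:,:,::-1])
E
```

```text
21.225 (np.float64(0.4), np.float64(212.1)) [0.49212851 0.10510572 0.23680494] [-0.08486535  0.70975266 -0.20649274]
(589, 460, 3)
```

View pics/fin.png

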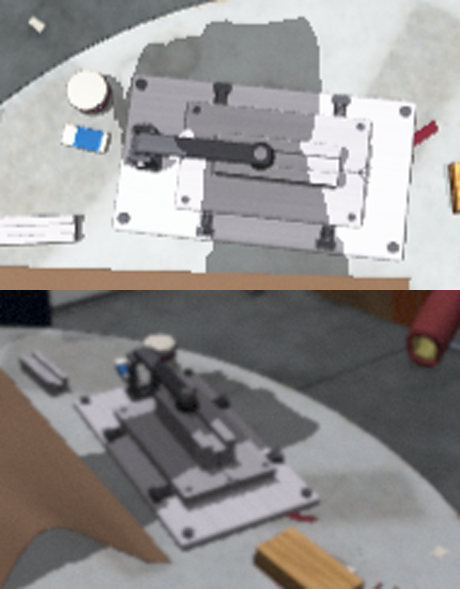

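The hold-down arm lies over the block with its pad end at (262,153), and the eraser, paint pot and sanding block haven't moved. I'll let it settle for a second, then hand in.

send_rows:
  targets:
    - {"x": 0,"y": 0,"z": 0,"wx": 0,"wy": 0,"wz": 0,"claw": 1}
    - {"x": 0,"y": 0,"z": 0,"wx": 0,"wy": 0,"wz": 0,"claw": 1}
    - {"x": 0,"y": 0,"z": 0,"wx": 0,"wy": 0,"wz": 0,"claw": 1}
    - {"x": 0,"y": 0,"z": 0,"wx": 0,"wy": 0,"wz": 0,"claw": 1}
    - {"x": 0,"y": 0,"z": 0,"wx": 0,"wy": 0,"wz": 0,"claw": 1}
    - {"x": 0,"y": 0,"z": 0,"wx": 0,"wy": 0,"wz": 0,"claw": 1}
    - {"x": 0,"y": 0,"z": 0,"wx": 0,"wy": 0,"wz": 0,"claw": 1}
    - {"x": 0,"y": 0,"z": 0,"wx": 0,"wy": 0,"wz": 0,"claw": 1}

```text
t: 22.32
tool_pos: [0.4921, 0.1051, 0.2368]
tcp_rot: [-180.0, 0.0, -96.6]
force: [-1.0, 0.0, -0.4]
finger_gap: 0.0001
gripper_force: 0.0
```

```bash
python3 -c "
from rig import *
print(sign_off())"
```

```text
the job is handed in; nothing more can be done
None
```

I handed the job in at about 22 s and got no verdict back: before the hold-down arm came down the block's ends measured about 0 mm and +1 mm off the line, the arm now lies on the block, and the bystanders look unmoved; I did not re-measure the block after that.

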